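# Clamp the tamping stand to its T-slot rail with the hammer-head bolt

### The job

The tamping stand is standing loose on its aluminium rail where the barista wants it. Take the hammer-head bolt with the red winged nut out of the wooden block, drop its head lengthways into the rail's slot beside the stand, slide it along the slot until its shank is fully home in the notch of the stand's foot, then turn the nut clockwise: the head turns square under the lips of the slot, and the nut then draws down on the foot. Leave it firmly hand-tight, not forced, without shoving the stand out of place, and do not disturb the glass, the dosing cup and the tamper.

Things in the scene. Friction and masses are not known exactly. Their poses are not given: they have to be found in the camera images.
- rail: Aluminium T-slot rail fixed to the counter, 64 wide (x) x 280 long (y) x 28 high, on four 12 high stand-offs. Origin: centre of its underside (12 above the counter), z up. Slot along the middle of its whole length (y): mouth 21 wide with 1.5 chamfers on its top edges, lips 6 thick; below them a cavity 33 wide, 16 high (its floor 6, the underside of the lips 22 above the origin).
- tamp_stand: Tamping stand, about 1.5 kg, loose on the rail, axes parallel to the rail's: dark steel foot 8 thick lying on the rail's top; at its -y end a wooden ring on two posts (73 dia, centre at y -100, top at z 72). Origin: underside of the foot, at the bolt's home in the notch. A key in the slot lets it slide only along y; a push of 6 to 12 N shoves it.
- notch_end (a point): Middle of the closed end of the notch in the stand's foot, on the foot's top, 8 above the rail. The notch is 15 wide, open to the stand's +y, its flared entry 28 from here; the closed end is flat and lies 6 on the -y side of the stand's origin, so the 12 mm shank touches it when the bolt's axis is at that origin.
- t_bolt: Hammer-head bolt, about 150 g with its nut; at first upright, head down, in the block's pocket. Origin: centre of the head's underside; z up the shank; x the long way of the head. Head 31 (x) x 19 (y) x 8 thick: does not pass through the notch. Shank 12 dia, top end at z 70 with a black mark along x.
- head_top (a point): Centre of the head's top face, where the shank begins, 8 above the bolt's origin. Two opposite corners of the head are cut back: in the cavity under the lips it can turn from lengthways clockwise (from above) until its full corners stop it on the cavity's walls at about 90 to 100 degrees; counter-clockwise it jams.
- wing_nut: Winged nut on the bolt. Origin: on the bolt's axis, underside of its steel flange (30 dia x 4), about 25 above the bolt's origin; x along the wing, at first within 0.35 rad of the bolt's x (25 when parallel; clockwise of it = screwed down that far). Fast right-hand thread, 10 mm per turn: clockwise draws nut and head together. It is stiff (0.08 Nm): the bolt turns with the nut until something stops it.
- wing (a point): Middle of the red wing of the nut, 25 above the nut's origin: a flat-sided bar 48 long, 12 thick, from 17 below to 14 above this point, to be gripped across its 12 mm. With the flange resting on the foot the head hangs 2.5 below the lips, free to turn; once stopped, 1.4 to 2.2 rad more lifts it to the lips; then load and torque rise, some 65 N clamping per rad. Hand-tight: 25 to 50 N, 0.12 to 0.2 Nm held after small slow turns; over 65 N is forced.
- parts_block: Wooden block fixed to the counter, 56 (x) x 74 (y) x 22 high, origin at the centre of its underside. In the middle of its top the bolt's pocket, 34 (x) x 22 (y), 10 deep; the bolt's x lies along the block's x.
- tamper: Bystander: wood-handled coffee tamper, 58 dia x 82 tall mm; origin at its base. Leave it alone.
- dosing_cup: Bystander: round steel dosing cup, 59 dia x 57 tall mm; origin at its base. Leave it alone.
- shot_glass: Bystander: small clear glass, 48 dia x 58 tall mm; origin at its base. Leave it alone.
Mind the look-alikes: they are no part of the job. What is meant by the t_bolt is not yellow, and is the larger of those in its own colour.

How it is judged:
By the outcome, as a careful person would: the job done as asked, in the order asked, and still so for the second after the job is handed in, with the robot touching nothing.
It also fails if it takes over 72 s, if anything falls off the work surface, if the arm or the gripper's body presses on something with over 40 N, if the wrist force passes 120 N, or if a joint passes its speed limit or range.

### The arm

A 6-joint arm with a two-finger parallel gripper is mounted at the origin on a cart in front of the work surface, level with it; the furniture and walls round the work are solid. World frame = base frame: x ahead of the robot, y to its left, z up, the work surface at z = 0. Lengths are in mm, angles in rad, forces in N, time in s.
With the tool pointing down it reaches from about 225 to 875 mm from the base axis. Payload 3.4 kg.
Tool frame: the origin (TCP) lies between the finger pads; the fingertips stand 22 mm ahead of it and the grasp point (between the pads) lies 3 mm ahead of it; z points along the fingers, y is the line along which they close (so a half turn about z gives the same grasp; the last joint's range is limited). The gripper opens to 85 mm and grips with 20 to 120 N. Pads are 22 mm wide; open, the fingers measure 114 mm over their backs; the gripper's body (76 mm by 85 mm) begins 54 mm behind the grasp point. The pads swing forward as they close: fully open they stand 13 mm farther back than shut.
Start: joints at [1.059, 0.276, 1.505, -0, 1.361, -0.121], TCP at [219.053, 531.675, 230.628] pointing down, gripper open.
Joint ranges: [-2.89, 2.89], [-0.75, 2.08], [0.22, 2.7], [-1.18, 4.32], [0.11, 2.71], [-2.7, 2.7]. Speed limits (rad/s): [2.57, 2.57, 3.14, 3.14, 3.14, 3.14].

### API

Orientations are given as a rotation vector (axis times angle).
In Python, from bench import sensors, get_image, job gives the robot as it stands.
- The arm moves only by the shell command python3 -m handwheel 'ROWS' [FORCE]. ROWS is JSON, a list of rows, each a list of 7 numbers: the turn, a rotation vector about the world's x, y, z normalised to -1 to 1, where 1 is pi/2 rad, then the shift along the world's x, y, z normalised to -1 to 1, where 1 is 0.5 m, then the gripper command: -1 is shut, 1 is fully open, values between are in proportion. A call has 1 to 12 rows; each row is the pose to reach, as a shift and turn from the pose commanded when the call began; what a row does not reach only later rows make up. A row lasts 1/10 s, in which the tool goes at most 50 mm and 8.59 degrees, less where a joint would pass 70% of its speed; a pose out of reach is approached as far as the arm can. A call with a number of a shift or a turn outside -1 to 1 is refused whole. A call with a gripper value outside its range is refused whole. The fingers move at their own pace and stop on an object; FORCE is the grip in N (left out, the last holds). Time passes only in rows, so rows that repeat a pose let the fingers close. It gives the time, the measured TCP pose, the force, the opening and the grip force at its end, in the units of the state.
- sensors.sense(): the state, without advancing time (a new reading comes with each control period).
- get_image(name): name is "scene" or "top"; returns a dict with "color" (480x640x3 uint8, red, green, blue), "z_map" (480x640 float32, mm along the optical axis (not along the pixel's ray), 0 where there is no reading), "intrinsics" (3x3 intrinsics, pixels), "world_to_cam" (4x4, takes a point from world to camera coordinates). Camera axes: x right, y down, z forward; pixel columns grow to the right and rows downward; lengths in mm; the calibration is good to about 2 mm. A picture is of the moment at which its call begins.
- job.sign_off(): hands the job in; it is judged then, once.
The state is a dict: "time": time; "joint_positions": joint angles; "joint_velocities": joint speeds; "effort": joint torques, N m; "ee_pos": TCP position; "orientation": TCP orientation; "force": force on the tool from outside, world axes, zero at the start; "wrist_torque": the same for the moment, N m; "finger_gap": opening from 0.0 (shut) to 1.0 (fully open); "grasp_force": force on a finger pad.
Only numpy, scipy, OpenCV 4.12 (cv2) and the standard library are available. Lean on these libraries where they do the work, as an engineer would, in place of code of your own. Each camera call takes 0.05 s, during which the arm holds its last target. There are 200 camera calls.

## Working session

There is one attempt and no reset: what is moved stays moved. The work goes in short steps, Python scripts to look and compute and a shell command to move; the robot and the scene stay as the last step left them, time stands still between calls to the robot, and variables do not carry over. Pictures are saved under pics/ and viewed, at most 10 in all, crops included, and the job is handed in when it is done.

```bash
mkdir -p pics
cat > h.py <<'E'
import numpy as np, cv2
from bench import sensors, get_image, job
def snap(n,f=None):
    im=get_image(n)
    if f: cv2.imwrite('pics/'+f,im['color'][:,:,::-1])
    return im
def ray(im,u,v,z):
    K=np.array(im['intrinsics']);T=np.array(im['world_to_cam'])
    R=T[:3,:3];c=-R.T@T[:3,3];d=R.T@np.linalg.inv(K)@np.array([u,v,1.])
    return c+d*(z-c[2])/d[2]
def cloud(im):
    K=np.array(im['intrinsics']);T=np.array(im['world_to_cam']);z=im['z_map']
    v,u=np.mgrid[:480,:640]
    p=np.stack([(u-K[0,2])/K[0,0]*z,(v-K[1,2])/K[1,1]*z,z],-1)
    return (p-T[:3,3])@T[:3,:3]
def proj(im,p):
    q=np.array(im['world_to_cam'])[:3]@np.append(p,1);q=np.array(im['intrinsics'])@q;return q[:2]/q[2]
E
python3 - <<'E'
from h import *
for n in('top','scene'):
    im=snap(n,n+'0.png');T=np.array(im['world_to_cam']);print(n,-T[:3,:3].T@T[:3,3],T[:3,:3].round(2).tolist(),im['intrinsics'])
print(sensors.sense())
E
```

```text
top [ 379.27948727 -195.36382056 1314.75956745] [[-0.03, -1.0, -0.03], [-1.0, 0.03, -0.06], [0.06, 0.02, -1.0]] [[604.79117893   0.         310.66427776]
 [  0.         604.79117893 242.79844394]
 [  0.           0.           1.        ]]
scene [-605.19624881 -756.54015608  718.59003639] [[0.47, -0.88, -0.0], [-0.43, -0.23, -0.87], [0.77, 0.41, -0.49]] [[616.73338515   0.         322.77686205]
 [  0.         616.73338515 233.09448724]
 [  0.           0.           1.        ]]
{'time': 0.1, 'joint_positions': array([ 1.05901212e+00,  2.76524488e-01,  1.50603371e+00, -1.61086108e-05,
        1.36076801e+00, -1.21001001e-01]), 'joint_velocities': array([ 0.00038395, -0.00211776, -0.00262744, -0.00118997,  0.00054614,
       -0.00024277]), 'effort': array([ 2.41819544e-04, -4.17697012e+01, -2.46405137e+01, -4.23161964e-04,
        5.73617508e-03, -2.86255056e-05]), 'ee_pos': array([218.78345714, 531.19783699, 229.81957254]), 'orientation': array([-6.09835194e-01, -3.08129908e+00,  2.59515936e-03]), 'force': array([ 0.12390516, -0.16916453,  1.10832242]), 'wrist_torque': array([-0.00514303,  0.00521104, -0.02495184]), 'grasp_force': 0.0, 'finger_gap': 0.9981091455209499}
```

View pics/top0.png

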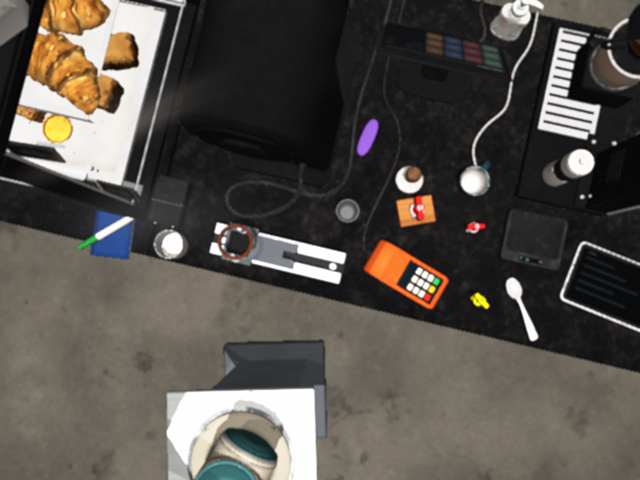

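View pics/scene0.png

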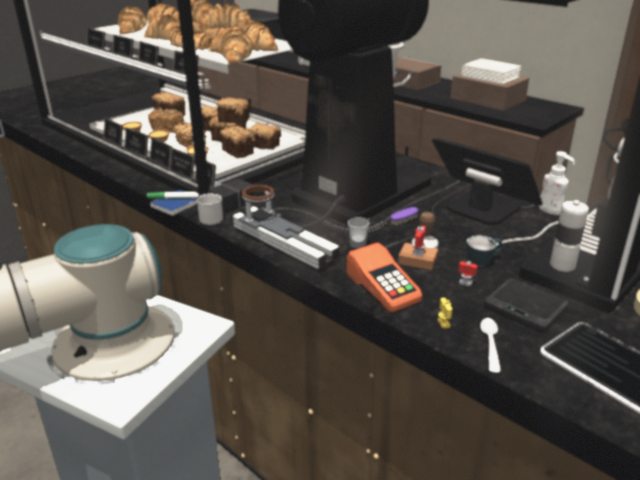

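The top view shows the rail at (278,252) with its ring at the left (238,242) and its notch opening to the right. The block with the red nut is at (416,210). The smaller red decoy is at (475,228) and the yellow one at (480,300). I'll zoom in on the rail and block next.

Run:
```python
from h import *
im=snap('top');sc=snap('scene')
c=im['color'][:,:,::-1]
a=cv2.resize(c[215:295,200:360],(800,400),interpolation=cv2.INTER_CUBIC)
b=cv2.resize(c[160:240,380:500],(300,200),interpolation=cv2.INTER_CUBIC)
s=sc['color'][:,:,::-1]
d=cv2.resize(s[215:275,390:490],(333,200),interpolation=cv2.INTER_CUBIC)
o=np.zeros((600,800,3),np.uint8);o[:400]=a;o[400:,:300]=b;o[400:,300:633]=d
cv2.imwrite('pics/crop1.png',o)
P=cloud(im)
# rail by colour: bright low-sat
hsv=cv2.cvtColor(im['color'],cv2.COLOR_RGB2HSV)
m=((hsv[...,1]<50)&(hsv[...,2]>150)).astype(np.uint8);m[:215]=0;m[295:]=0;m[:,:205]=0;m[:,355:]=0
q=P[m>0];print('rail z',np.percentile(q[:,2],[10,50,90]))
v,u=np.nonzero(m);w=np.array([ray(im,x,y,40)[:2] for x,y in zip(u,v)]).astype(np.float32)
print('rail',cv2.minAreaRect(w))
# wood block
for n,I in(('top',im),('scene',sc)):
    h=cv2.cvtColor(I['color'],cv2.COLOR_RGB2HSV)
    r=(((h[...,0]<6)|(h[...,0]>174))&(h[...,1]>150)&(h[...,2]>90)).astype(np.uint8)
    k,l,st,ce=cv2.connectedComponentsWithStats(r)
    for i in range(1,k):
        if st[i,4]>15: print(n,'red',st[i],ce[i].round(1))
h=hsv;wd=((h[...,0]>6)&(h[...,0]<18)&(h[...,1]>100)&(h[...,2]>120)).astype(np.uint8);wd[:190]=0;wd[230:]=0;wd[:,:390]=0;wd[:,445:]=0
v,u=np.nonzero(wd);w=np.array([ray(im,x,y,22)[:2] for x,y in zip(u,v)]).astype(np.float32)
print('block',cv2.minAreaRect(w),cv2.boxPoints(cv2.minAreaRect(w)).tolist(), np.median(P[wd>0][:,2]))
```

```text
rail z [15.99323964 39.29278216 46.23963101]
rail ((477.3209533691406, -102.8843994140625), (284.2074890136719, 147.057861328125), 76.1466293334961)
top red [413 195  11  25 135] [417.9 207.5]
top red [479 223   7   7  39] [481.9 225.6]
top red [467 224   9   6  41] [470.8 226.4]
top red [424 293   7   9  50] [427.  297.1]
scene red [415 226  11  21 117] [419.5 236.4]
scene red [459 261  19  14 181] [467.4 268.1]
scene red [389 291   8   5  27] [392.6 292.9]
block ((524.1146850585938, -391.6929931640625), (59.00355529785156, 77.1467056274414), 7.689828872680664) [[489.7167053222656, -357.4141540527344], [500.0397033691406, -433.8670959472656], [558.5126953125, -425.9718322753906], [548.189697265625, -349.5188903808594]] 21.152339291046122
```

View pics/crop1.png

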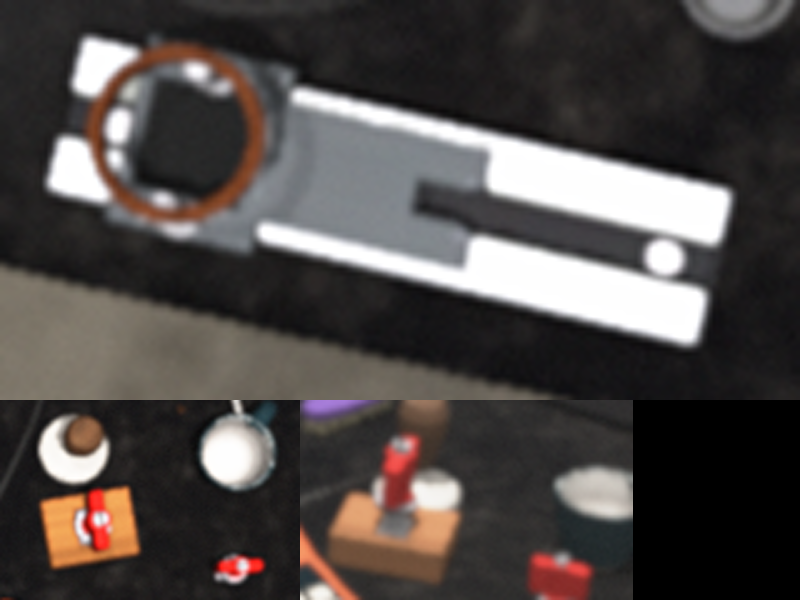

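The crop shows the notch's closed end near (413,193), the foot's front edge at (477,207), a screw in the slot at (665,257), and the bolt upright in the block with the wing roughly along world x. I'll measure the rail axis, the notch and the wing.

Run:
```python
from h import *
im=snap('top');sc=snap('scene');P=cloud(im);C=im['color'];hsv=cv2.cvtColor(C,cv2.COLOR_RGB2HSV)
cr=lambda x,y:(200+(x+.5)/5-.5,215+(y+.5)/5-.5)
m=((hsv[...,1]<60)&(hsv[...,2]>170)&(P[...,2]>30)&(P[...,2]<50)).astype(np.uint8);m[:225]=0;m[290:]=0;m[:,:205]=0;m[:,355:]=0
k,l,st,ce=cv2.connectedComponentsWithStats(m);print(st[1:][st[1:,4]>20].tolist())
v,u=np.nonzero(m);w=np.array([ray(im,x,y,40)[:2] for x,y in zip(u,v)]).astype(np.float32)
r=cv2.minAreaRect(w);print('rail',r)
for n,(x,y) in dict(railNE=(733,190),railSE=(697,345),slotA=(490,205),slotB=(478,237)).items(): print(n,ray(im,*cr(x,y),40).round(1))
for n,(x,y) in dict(nend=(415,197),nA=(425,182),nB=(415,212),footA=(489,150),footB=(466,266)).items(): print(n,ray(im,*cr(x,y),48).round(1))
x,y=cr(665,257);print('screw',ray(im,x,y,40).round(1),P[round(y),round(x)].round(1))
for n,I,z,bx in(('top',im,76,(405,190,430,225)),('scene',sc,62,(405,220,435,250))):
    h=cv2.cvtColor(I['color'],cv2.COLOR_RGB2HSV)
    rd=(((h[...,0]<8)|(h[...,0]>172))&(h[...,1]>130)&(h[...,2]>70))
    M=np.zeros(rd.shape,bool);M[bx[1]:bx[3],bx[0]:bx[2]]=1;rd&=M
    v,u=np.nonzero(rd);Q=cloud(I)[rd]
    w=np.array([ray(I,a,b,z)[:2] for a,b in zip(u,v)]).astype(np.float32)
    print(n,cv2.minAreaRect(w),'ctr',w.mean(0),'depth pts med',np.median(Q,0).round(1),'z pct',np.percentile(Q[:,2],[5,50,95]).round(1), 'dir',cv2.fitLine(w,cv2.DIST_L2,0,.01,.01).ravel().round(3))
    if n=='top':
        t=Q[(Q[:,2]>66)&(Q[:,2]<90)];print(len(t),t.mean(0).round(1),t.min(0).round(1),t.max(0).round(1))
    else:
        t=Q[(Q[:,2]>30)&(Q[:,2]<90)];print(len(t),t.mean(0).round(1))
```

```text
[[215, 225, 12, 9, 60], [258, 233, 88, 30, 627], [210, 242, 12, 13, 88], [251, 259, 90, 24, 647]]
rail ((439.6516418457031, -93.64891052246094), (283.4099426269531, 70.09137725830078), 75.32567596435547)
railNE [ 437.3 -239.9   40. ]
railSE [ 372.6 -222.7   40. ]
slotA [ 434.1 -137.3   40. ]
slotB [ 420.8 -131.9   40. ]
nend [ 438.1 -106.3   48. ]
nA [ 444.3 -110.6   48. ]
nB [ 431.8 -106.1   48. ]
footA [ 456.9 -137.9   48. ]
footB [ 408.5 -126.9   48. ]
screw [ 410.  -210.4   40. ] [ 410.4 -211.5   20.4]
top ((523.7488403320312, -388.8111877441406), (20.423751831054688, 51.604469299316406), 87.63726806640625) ctr [ 523.309   -389.37262] depth pts med [ 522.1 -389.8   74.2] z pct [39.5 74.2 79.6] dir [ 9.99000e-01  4.50000e-02  5.23309e+02 -3.89373e+02]
125 [ 524.4 -390.3   74.9] [ 500.5 -399.6   66.8] [ 548.4 -382.3   83.6]
scene ((527.7276000976562, -389.1953125), (98.44496154785156, 22.78091049194336), 14.475202560424805) ctr [ 525.2521  -391.42218] depth pts med [ 514.  -395.4   65.6] z pct [41.2 65.6 77.4] dir [ 9.74000e-01  2.25000e-01  5.25252e+02 -3.91422e+02]
141 [ 519.5 -393.8   64.9]
```

```bash
R='[0,0,-0.87,0.305,-0.922,0,0.5]'; python3 -m handwheel '[[0,0,-0.87,0.305,-0.922,0,0.5],[0,0,-0.87,0.305,-0.922,0,0.5],[0,0,-0.87,0.305,-0.922,0,0.5],[0,0,-0.87,0.305,-0.922,0,0.5],[0,0,-0.87,0.305,-0.922,0,0.5],[0,0,-0.87,0.305,-0.922,0,0.5],[0,0,-0.87,0.305,-0.922,0,0.5],[0,0,-0.87,0.305,-0.922,0,0.5],[0,0,-0.87,0.305,-0.922,0,0.5],[0,0,-0.87,0.305,-0.922,0,0.5],[0,0,-0.87,0.305,-0.922,0,0.5]]' 30
python3 -m handwheel '[[0,0,-0.87,0.305,-0.922,-0.12,0.5],[0,0,-0.87,0.305,-0.922,-0.12,0.5],[0,0,-0.87,0.305,-0.922,-0.12,0.5],[0,0,-0.87,0.305,-0.922,-0.12,0.5],[0,0,-0.87,0.305,-0.922,-0.12,0.5],[0,0,-0.87,0.305,-0.922,-0.12,0.5],[0,0,-0.87,0.305,-0.922,-0.12,0.5],[0,0,-0.87,0.305,-0.922,-0.12,0.5],[0,0,-0.87,0.305,-0.922,-0.12,0.5],[0,0,-0.87,0.305,-0.922,-0.12,0.5],[0,0,-0.87,0.305,-0.922,-0.12,0.5],[0,0,-0.87,0.305,-0.922,-0.12,0.5]]'
```

```text
time: 1.4
ee_pos: [373.1, 66.9, 230.9]
orientation: [2.423, 1.995, -0.0]
force: [-0.8, 0.8, 0.6]
finger_gap: 0.75
grasp_force: 0.0
time: 2.6
ee_pos: [524.3, -389.7, 169.5]
orientation: [-3.139, -0.028, 0.002]
force: [0.3, 0.5, 0.2]
finger_gap: 0.752
grasp_force: 0.0
```

```bash
python3 -m handwheel '[[0,0,0,0,-0.001,-0.1,0.3],[0,0,0,0,-0.001,-0.18,0.2],[0,0,0,0,-0.001,-0.203,0.1],[0,0,0,0,-0.001,-0.203,0],[0,0,0,0,-0.001,-0.203,-0.2],[0,0,0,0,-0.001,-0.203,-0.4],[0,0,0,0,-0.001,-0.203,-0.5]]' 30
python3 - <<'E'
from h import *
o=[]
for n,(x,y,w,h) in dict(top=(380,165,80,80),scene=(380,190,80,80)).items():
    im=snap(n);o.append(cv2.resize(im['color'][y:y+h,x:x+w,::-1],(400,400),interpolation=cv2.INTER_CUBIC))
cv2.imwrite('pics/g1.png',np.hstack(o))
E
```

```text
time: 3.3
ee_pos: [525.1, -391.6, 71.4]
orientation: [3.139, 0.028, 0.005]
force: [-0.7, 0.3, 0.4]
finger_gap: 0.25
grasp_force: 0.0
```

View pics/g1.png

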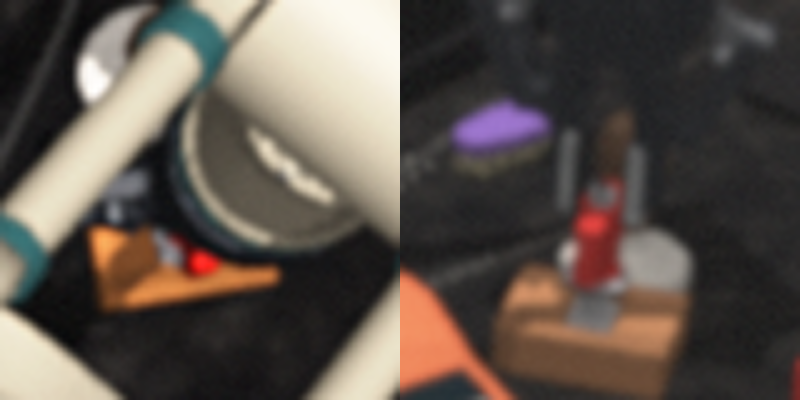

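The scene half shows the fingers (565 and 640) straddling the red wing at 595, but the tips look high. I'll check against the projection.

Run:
```python
from h import *
im=snap('scene');s=sensors.sense();print(s['ee_pos'],s['finger_gap'])
for p in ([514,-381,49],[514,-381,60],[514,-381,70],[524,-390,76],[500,-390,62],[500,-390,45],[500,-390,76]):
    q=proj(im,p);print(p,((q-[380,190])*5).round())
```

```text
[ 524.4171551  -391.20157496   70.21400463] 0.25400053927583616
[514, -381, 49] [165. 260.]
[514, -381, 60] [167. 238.]
[514, -381, 70] [168. 218.]
[524, -390, 76] [197. 201.]
[500, -390, 62] [175. 253.]
[500, -390, 45] [172. 288.]
[500, -390, 76] [178. 225.]
```

Run:
```python
from h import *
im=snap('scene');P=cloud(im);s=sensors.sense();print(s['ee_pos'])
h=cv2.cvtColor(im['color'],cv2.COLOR_RGB2HSV)
for c in (412,413,414,427,428,429):
    print(c,[tuple(P[r,c].round().astype(int)) for r in range(215,250,3)])
cv2.imwrite('pics/g2.png',cv2.resize(im['color'][200:260,390:450,::-1],(600,600),interpolation=cv2.INTER_NEAREST))
```

```text
[ 524.27132849 -391.11385129   69.91260477]
412 [(np.int64(508), np.int64(-376), np.int64(117)), (np.int64(510), np.int64(-376), np.int64(109)), (np.int64(511), np.int64(-376), np.int64(101)), (np.int64(513), np.int64(-376), np.int64(93)), (np.int64(515), np.int64(-376), np.int64(84)), (np.int64(515), np.int64(-376), np.int64(77)), (np.int64(634), np.int64(-336), np.int64(1)), (np.int64(623), np.int64(-341), np.int64(0)), (np.int64(608), np.int64(-347), np.int64(1)), (np.int64(585), np.int64(-355), np.int64(6)), (np.int64(518), np.int64(-378), np.int64(39)), (np.int64(535), np.int64(-373), np.int64(21))]
413 [(np.int64(513), np.int64(-377), np.int64(115)), (np.int64(514), np.int64(-377), np.int64(107)), (np.int64(510), np.int64(-378), np.int64(102)), (np.int64(518), np.int64(-376), np.int64(91)), (np.int64(512), np.int64(-379), np.int64(87)), (np.int64(511), np.int64(-380), np.int64(80)), (np.int64(636), np.int64(-338), np.int64(1)), (np.int64(617), np.int64(-345), np.int64(4)), (np.int64(594), np.int64(-354), np.int64(9)), (np.int64(578), np.int64(-359), np.int64(11)), (np.int64(516
[... 1667 characters left out ...]
), np.int64(-393), np.int64(17)), (np.int64(577), np.int64(-396), np.int64(13)), (np.int64(555), np.int64(-403), np.int64(19))]
429 [(np.int64(510), np.int64(-413), np.int64(125)), (np.int64(514), np.int64(-412), np.int64(116)), (np.int64(517), np.int64(-412), np.int64(107)), (np.int64(513), np.int64(-413), np.int64(102)), (np.int64(516), np.int64(-413), np.int64(93)), (np.int64(517), np.int64(-413), np.int64(86)), (np.int64(517), np.int64(-414), np.int64(79)), (np.int64(645), np.int64(-376), np.int64(-2)), (np.int64(597), np.int64(-391), np.int64(18)), (np.int64(592), np.int64(-393), np.int64(13)), (np.int64(582), np.int64(-397), np.int64(11)), (np.int64(552), np.int64(-406), np.int64(21))]
```

View pics/g2.png

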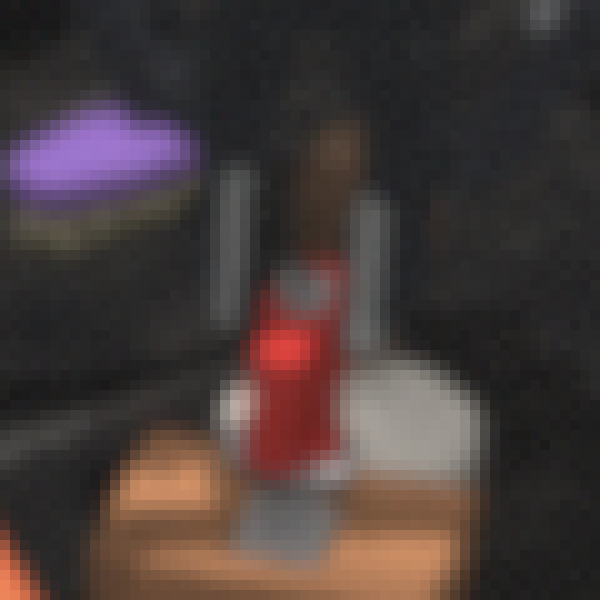

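The picture shows the fingertips ending near z 75, about level with the wing's top, so they are higher than the nominal figure. I'll widen the grip past the flange, lower a little and check the tip depth again.

```bash
python3 -m handwheel '[[0,0,0,0,0,0,-0.1],[0,0,0,0,0,0,-0.1],[0,0,0,0,0,-0.03,-0.1],[0,0,0,0,0,-0.03,-0.1],[0,0,0,0,0,-0.03,-0.1]]'
cat >> h.py <<'E'
def tips(zlo=25):
    im=snap('scene');P=cloud(im);s=sensors.sense();e=s['ee_pos']
    print('tcp',e.round(1),'gap',round(s['finger_gap'],3))
    h=cv2.cvtColor(im['color'],cv2.COLOR_RGB2HSV)
    D=P-e
    M=(abs(D[...,0])<16)&(abs(D[...,1])<60)&(h[...,1]<70)&(D[...,2]<45)&(P[...,2]>zlo)
    for a in range(-45,46,3):
        k=M&(abs(D[...,1]-a)<1.5)
        if k.sum()>3: print(a,k.sum(),'zmin',np.sort(P[k][:,2])[:3].round())
    return im
E
python3 -c "
from h import *
tips()"
```

```text
time: 4.0
ee_pos: [523.8, -390.6, 53.8]
orientation: [-3.141, -0.028, 0.001]
force: [-0.4, -0.1, 0.3]
finger_gap: 0.448
grasp_force: 0.0
tcp [ 524.1 -390.9   54.3] gap 0.453
-33 28 zmin [66. 67. 68.]
-30 21 zmin [63. 63. 66.]
-27 29 zmin [59. 60. 62.]
-24 28 zmin [58. 60. 65.]
-21 19 zmin [56. 60. 61.]
-12 6 zmin [37. 38. 39.]
-9 8 zmin [37. 38. 38.]
-6 6 zmin [30. 37. 38.]
-3 12 zmin [26. 28. 28.]
0 8 zmin [26. 28. 30.]
3 7 zmin [26. 28. 79.]
18 34 zmin [56. 58. 60.]
21 49 zmin [57. 57. 58.]
24 17 zmin [58. 63. 65.]
27 15 zmin [64. 70. 70.]
30 18 zmin [63. 64. 67.]
33 5 zmin [79. 79. 87.]
```

```bash
python3 -m handwheel '[[0,0,0,0,0,0,-0.4],[0,0,0,0,0,0,-0.55],[0,0,0,0,0,0,-0.7],[0,0,0,0,0,0,-0.85]]' 20; python3 -c "
from h import *
tips()"
```

```text
time: 4.45
ee_pos: [524.2, -390.9, 54.5]
orientation: [3.141, 0.028, 0.001]
force: [0.2, 0.3, 0.7]
finger_gap: 0.137
grasp_force: 22.0
tcp [ 524.2 -390.9   54.5] gap 0.135
-21 16 zmin [68. 69. 70.]
-18 31 zmin [64. 65. 66.]
-15 19 zmin [38. 41. 41.]
-12 36 zmin [37. 37. 38.]
-9 25 zmin [37. 38. 39.]
-6 11 zmin [25. 29. 30.]
-3 11 zmin [26. 28. 29.]
0 10 zmin [25. 30. 30.]
3 7 zmin [26. 29. 31.]
6 32 zmin [79. 80. 80.]
9 22 zmin [58. 60. 68.]
12 16 zmin [40. 61. 63.]
15 17 zmin [40. 60. 63.]
18 18 zmin [60. 66. 69.]
```

The grip closed at 11.5 mm, on the wing and clear of the flange. Next I lift.

```bash
python3 -m handwheel '[[0,0,0,0,0,0,-1],[0,0,0,0,0,0,-1],[0,0,0,0,0,0.03,-1],[0,0,0,0,0,0.1,-1],[0,0,0,0,0,0.2,-1],[0,0,0,0,0,0.22,-1],[0,0,0,0,0,0.22,-1]]' 60
python3 -m handwheel '[[0,0,0.755,-0.203,0.461,0,-1],[0,0,0.755,-0.203,0.461,0,-1],[0,0,0.755,-0.203,0.461,0,-1],[0,0,0.755,-0.203,0.461,0,-1],[0,0,0.755,-0.203,0.461,0,-1],[0,0,0.755,-0.203,0.461,0,-1],[0,0,0.755,-0.203,0.461,0,-1],[0,0,0.755,-0.203,0.461,0,-1],[0,0,0.755,-0.203,0.461,0,-1],[0,0,0.755,-0.203,0.461,0,-1]]'
python3 - <<'E'
from h import *
o=[]
for n,(x,y,w,h) in dict(top=(260,190,120,120),scene=(240,150,120,120)).items():
    im=snap(n);o.append(cv2.resize(im['color'][y:y+h,x:x+w,::-1],(400,400),interpolation=cv2.INTER_CUBIC))
    print(n,proj(im,[422.7,-160.2,122]),proj(im,[422.7,-160.2,40]))
cv2.imwrite('pics/g3.png',np.hstack(o))
E
```

```text
time: 5.2
ee_pos: [525.0, -391.7, 166.3]
orientation: [3.138, 0.028, 0.005]
force: [0.2, -0.1, -1.2]
finger_gap: 0.122
grasp_force: 62.8
time: 6.2
ee_pos: [421.5, -159.8, 162.7]
orientation: [-2.59, -1.773, 0.002]
force: [0.1, -0.7, -1.4]
finger_gap: 0.124
grasp_force: 62.7
top [307.40834729 259.29879602] [308.5951202  260.67828209]
scene [303.52589241 207.41558076] [304.13857076 240.48396224]
```

View pics/g3.png

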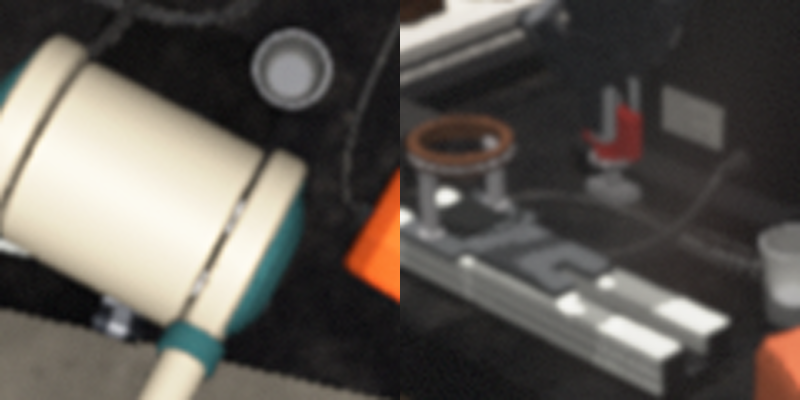

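The scene half shows the bolt hanging upright with its head at about px (303,206), as predicted. I'll lower it to just above the rail and measure there.

```bash
python3 -m handwheel '[[0,0,0,0,0,-0.08,-1],[0,0,0,0,0,-0.136,-1],[0,0,0,0,0,-0.136,-1],[0,0,0,0,0,-0.136,-1]]'
python3 - <<'E'
from h import *
im=snap('scene');P=cloud(im);s=sensors.sense();e=s['ee_pos'];print(e,s['orientation'])
hb=e[2]-42.5
M=(np.hypot(P[...,0]-e[0],P[...,1]-e[1])<26)&(P[...,2]>hb-1)&(P[...,2]<hb+13)
q=P[M];print(len(q),q.mean(0).round(1),q.min(0).round(1),q.max(0).round(1))
print(cv2.minAreaRect(q[:,:2].astype(np.float32)))
x0,y0=270,205
cv2.imwrite('pics/g4.png',cv2.resize(im['color'][y0:y0+60,x0:x0+80,::-1],(800,600),interpolation=cv2.INTER_CUBIC))
d=np.array([-.252,-.968]);n=np.array([.968,-.252]);a=np.array([439.65,-93.65])
for t in (20,50,90,120): print(t,[((proj(im,[*(a+d*t+n*w),40])-[x0,y0])*10).round().tolist() for w in(-10.5,10.5)])
b=np.array([422.7,-160.2])
print('head',[((proj(im,[*(b+d*t+n*w),z])-[x0,y0])*10).round().tolist() for t,w,z in((-15.5,-9.5,hb),(15.5,-9.5,hb),(15.5,9.5,hb),(-15.5,-9.5,hb+8),(15.5,-9.5,hb+8),(0,0,hb+8))])
E
```

```text
time: 6.7
ee_pos: [422.6, -160.4, 96.1]
orientation: [-2.59, -1.777, 0.001]
force: [0.8, 0.6, -0.7]
finger_gap: 0.129
grasp_force: 62.6
[ 423.41082166 -160.88591024   96.97265418] [2.58914084e+00 1.77670565e+00 1.13751263e-03]
97 [ 417.8 -163.9   59.7] [ 408.3 -181.9   53.5] [ 430.2 -143.9   67.4]
((419.19659423828125, -162.8858642578125), (21.862247467041016, 37.996856689453125), 0.4632461667060852)
20 [[153.0, 300.0], [219.0, 267.0]]
50 [[247.0, 345.0], [313.0, 310.0]]
90 [[377.0, 406.0], [443.0, 370.0]]
120 [[477.0, 453.0], [543.0, 417.0]]
head [[260.0, 290.0], [361.0, 337.0], [421.0, 306.0], [259.0, 259.0], [360.0, 305.0], [340.0, 266.0]]
```

View pics/g4.png

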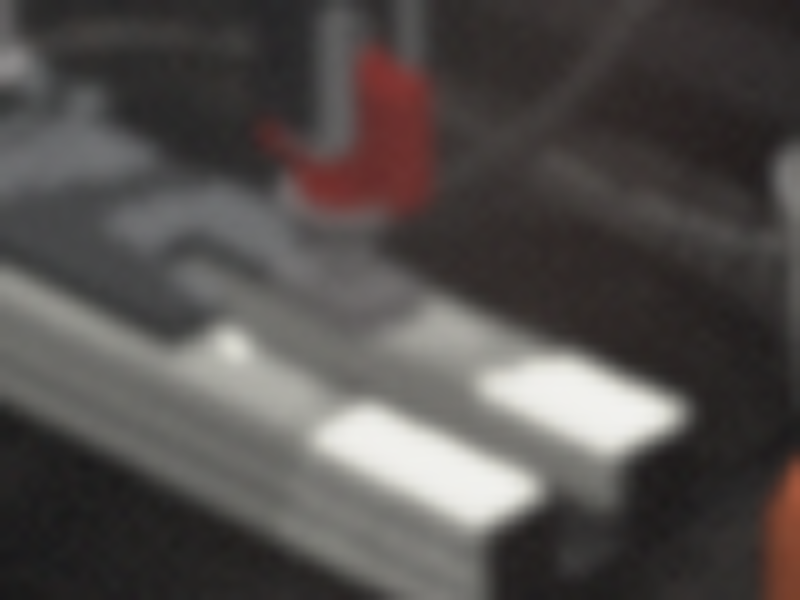

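The predicted slot edges fall on the picture's lip edges at (377,406) and (485,390), and the head sits over the slot. I'll lower it in stages while watching the force.

```bash
python3 -m handwheel '[[0,0,0,0,0,-0.012,-1],[0,0,0,0,0,-0.024,-1],[0,0,0,0,0,-0.024,-1]]'; python3 -m handwheel '[[0,0,0,0,0,-0.006,-1],[0,0,0,0,0,-0.012,-1],[0,0,0,0,0,-0.012,-1]]';  python3 -c "
from h import *
s=sensors.sense();print(s['ee_pos'],s['force'],s['wrist_torque'])"
```

```text
time: 7.05
ee_pos: [422.3, -160.2, 83.9]
orientation: [-2.59, -1.778, 0.0]
force: [0.4, 0.8, -2.3]
finger_gap: 0.127
grasp_force: 62.7
time: 7.35
ee_pos: [423.0, -160.5, 78.0]
orientation: [2.589, 1.778, 0.001]
force: [1.7, 0.3, -1.9]
finger_gap: 0.122
grasp_force: 62.7
[ 422.96242592 -160.52907228   78.00203682] [ 1.69774638  0.30584804 -1.85196553] [-0.034496   -0.20576565 -0.04192893]
```

```bash
python3 -m handwheel '[[0,0,0,0,0,-0.006,-1],[0,0,0,0,0,-0.012,-1],[0,0,0,0,0,-0.012,-1]]'; python3 -m handwheel '[[0,0,0,0,0,-0.006,-1],[0,0,0,0,0,-0.012,-1],[0,0,0,0,0,-0.012,-1]]';  python3 -c "
from h import *
s=sensors.sense();print(s['ee_pos'],s['force'],s['wrist_torque'])"
```

```text
time: 7.65
ee_pos: [422.9, -160.5, 71.9]
orientation: [2.589, 1.778, 0.001]
force: [1.8, -1.1, -2.3]
finger_gap: 0.124
grasp_force: 62.6
time: 7.95
ee_pos: [421.5, -159.8, 65.4]
orientation: [-2.588, -1.777, 0.002]
force: [-0.3, -0.3, -1.0]
finger_gap: 0.126
grasp_force: 62.7
[ 421.52313291 -159.78832053   65.44992551] [-0.34150622 -0.28205313 -0.98721301] [ 0.03824068 -0.01774209 -0.01991069]
```

```bash
for i in 1 ; do python3 -m handwheel '[[0,0,0,0,0,-0.004,-1],[0,0,0,0,0,-0.006,-1],[0,0,0,0,0,-0.006,-1]]'; python3 -m handwheel '[[0,0,0,0,0,-0.002,-1],[0,0,0,0,0,-0.002,-1]]'; python3 -m handwheel '[[0,0,0,0,0,-0.002,-1],[0,0,0,0,0,-0.002,-1]]'; python3 -m handwheel '[[0,0,0,0,0,-0.002,-1],[0,0,0,0,0,-0.002,-1]]'; done | egrep 'time|ee_pos|force'
```

```text
time: 8.25
ee_pos: [422.3, -160.2, 62.9]
force: [-0.1, 0.6, -1.2]
grasp_force: 62.7
time: 8.45
ee_pos: [422.5, -160.3, 62.1]
force: [-0.2, 0.0, -1.4]
grasp_force: 62.7
time: 8.65
ee_pos: [422.5, -160.3, 61.1]
force: [0.6, 0.7, -2.4]
grasp_force: 62.7
time: 8.85
ee_pos: [422.7, -160.4, 60.6]
force: [-0.5, -0.3, 3.8]
grasp_force: 63.5
```

```bash
(python3 -m handwheel '[[0,0,0,0,0,0.007,-1],[0,0,0,0,0,0.014,-1],[0,0,0,0,0,0.014,-1]]';  python3 -m handwheel '[[0,0,0,0.005,0.0194,0,-1],[0,0,0,0.01,0.0387,0,-1],[0,0,0,0.01,0.0387,0,-1],[0,0,0,0.01,0.0387,0,-1]]'; python3 -m handwheel '[[0,0,0,0.003,0.0116,0,-1],[0,0,0,0.006,0.0232,0,-1],[0,0,0,0.006,0.0232,0,-1],[0,0,0,0.006,0.0232,0,-1]]' )| egrep 'time|ee_pos|force'
python3 -c "
from h import *
s=sensors.sense();print(s['ee_pos'],s['force'],s['wrist_torque'])"
```

```text
time: 9.15
ee_pos: [422.9, -160.6, 67.6]
force: [-0.3, -0.2, -1.2]
grasp_force: 62.7
time: 9.55
ee_pos: [427.5, -140.4, 67.0]
force: [-0.5, -0.2, -2.3]
grasp_force: 62.7
time: 9.95
ee_pos: [430.6, -129.2, 67.1]
force: [-0.1, -0.5, -1.2]
grasp_force: 62.7
[ 430.583531   -129.20698691   67.12373165] [-0.11001584 -0.5111385  -1.15007133] [-0.0140258  -0.01695003 -0.00194075]
```

```bash
(python3 -m handwheel '[[0,0,0,0.002,0.0077,0,-1],[0,0,0,0.004,0.0155,0,-1],[0,0,0,0.004,0.0155,0,-1],[0,0,0,0.004,0.0155,0,-1]]';  python3 -m handwheel '[[0,0,0,0.001,0.0039,0,-1],[0,0,0,0.0015,0.0058,0,-1],[0,0,0,0.0015,0.0058,0,-1]]';python3 -m handwheel '[[0,0,0,0.0005,0.0019,0,-1],[0,0,0,0.0005,0.0019,0,-1]]'; python3 -m handwheel '[[0,0,0,0.0005,0.0019,0,-1],[0,0,0,0.0005,0.0019,0,-1]]' )| egrep 'time|ee_pos|force'
```

```text
time: 10.35
ee_pos: [432.6, -121.5, 67.1]
force: [1.0, 0.4, -1.8]
grasp_force: 62.7
time: 10.65
ee_pos: [433.4, -118.6, 67.1]
force: [0.2, 0.3, -1.9]
grasp_force: 62.7
time: 10.85
ee_pos: [433.6, -117.8, 67.2]
force: [0.2, -0.3, -1.3]
grasp_force: 62.7
time: 11.05
ee_pos: [433.9, -116.8, 67.1]
force: [0.6, -0.1, -1.0]
grasp_force: 62.7
```

```bash
(python3 -m handwheel '[[0,0,0,0.0005,0.0019,0,-1],[0,0,0,0.0005,0.0019,0,-1]]'; python3 -m handwheel '[[0,0,0,0.0005,0.0019,0,-1],[0,0,0,0.0005,0.0019,0,-1]]' ; python3 -m handwheel '[[0,0,0,0.0005,0.0019,0,-1],[0,0,0,0.0005,0.0019,0,-1]]' )| egrep 'ee_pos|force:'
```

```text
ee_pos: [434.1, -115.8, 67.1]
force: [0.5, 0.0, -1.4]
grasp_force: 62.7
ee_pos: [434.4, -114.9, 67.2]
force: [1.3, 0.1, -1.9]
grasp_force: 62.7
ee_pos: [434.6, -113.9, 67.1]
force: [0.4, -0.4, -0.9]
grasp_force: 62.7
```

```bash
(python3 -m handwheel '[[0,0,0,0.0003,0.001,0,-1],[0,0,0,0.0003,0.001,0,-1]]'; python3 -m handwheel '[[0,0,0,0.0003,0.001,0,-1],[0,0,0,0.0003,0.001,0,-1]]' ; python3 -m handwheel '[[0,0,0,0.0003,0.001,0,-1],[0,0,0,0.0003,0.001,0,-1]]' )| egrep 'ee_pos|force:'
```

```text
ee_pos: [434.8, -113.4, 67.1]
force: [1.3, -0.2, -1.6]
grasp_force: 62.7
ee_pos: [434.9, -113.0, 67.1]
force: [0.9, 0.2, -1.7]
grasp_force: 62.7
ee_pos: [435.0, -112.4, 67.1]
force: [0.7, -1.2, -1.6]
grasp_force: 62.7
```

```bash
(python3 -m handwheel '[[0,0,0,0.0003,0.001,0,-1],[0,0,0,0.0003,0.001,0,-1]]'; python3 -m handwheel '[[0,0,0,0.0003,0.001,0,-1],[0,0,0,0.0003,0.001,0,-1]]' )| egrep 'ee_pos|force:'
```

```text
ee_pos: [435.2, -111.9, 67.1]
force: [0.2, -0.1, -1.1]
grasp_force: 62.7
ee_pos: [435.4, -111.4, 67.2]
force: [0.2, -0.8, -1.8]
grasp_force: 62.7
```

```bash
(python3 -m handwheel '[[0,0,0,0.0003,0.001,0,-1],[0,0,0,0.0003,0.001,0,-1]]'; python3 -m handwheel '[[0,0,0,0.0003,0.001,0,-1],[0,0,0,0.0003,0.001,0,-1]]' ; python3 -m handwheel '[[0,0,0,0.0003,0.001,0,-1],[0,0,0,0.0003,0.001,0,-1]]' )| egrep 'ee_pos|force:'
```

```text
ee_pos: [435.5, -110.9, 67.1]
force: [1.0, -0.2, -1.1]
grasp_force: 62.7
ee_pos: [435.6, -110.4, 67.1]
force: [0.7, -0.7, -1.9]
grasp_force: 62.7
ee_pos: [435.7, -109.9, 67.1]
force: [0.5, -0.2, -1.2]
grasp_force: 62.7
```

```bash
(python3 -m handwheel '[[0,0,0,0.0003,0.001,0,-1],[0,0,0,0.0003,0.001,0,-1]]'; python3 -m handwheel '[[0,0,0,0.0003,0.001,0,-1],[0,0,0,0.0003,0.001,0,-1]]' )| egrep 'ee_pos|force:'
```

```text
ee_pos: [435.9, -109.5, 67.1]
force: [0.3, -0.8, -1.6]
grasp_force: 62.7
ee_pos: [435.9, -109.4, 67.1]
force: [0.3, -3.3, -0.8]
grasp_force: 62.7
```

```bash
(python3 -m handwheel '[[0,0,0,0.0003,0.001,0,-1],[0,0,0,0.0003,0.001,0,-1]]'; python3 -m handwheel '[[0,0,0,0,0,0,-1]]' )| egrep 'ee_pos|force:'
python3 - <<'E'
from h import *
im=snap('scene')
x0,y0=240,190
cv2.imwrite('pics/g5.png',cv2.resize(im['color'][y0:y0+75,x0:x0+100,::-1],(800,600),interpolation=cv2.INTER_CUBIC))
t=snap('top');h=cv2.cvtColor(t['color'],cv2.COLOR_RGB2HSV)
cv2.imwrite('pics/t5.png',cv2.resize(t['color'][215:295,200:360,::-1],(800,400),interpolation=cv2.INTER_CUBIC))
p=lambda q:((proj(im,q)-[x0,y0])*8).round().tolist()
print(p([437.5,-106,48]),p([456.9,-137.9,48]),p([408.5,-126.9,48]),p([435.7,-109,48]))
E
```

```text
ee_pos: [436.0, -109.2, 67.2]
force: [-1.7, -5.5, -1.6]
grasp_force: 62.7
ee_pos: [436.0, -109.2, 67.1]
force: [-1.8, -5.3, -1.8]
grasp_force: 62.7
[372.0, 312.0] [504.0, 308.0] [383.0, 373.0] [378.0, 317.0]
```

View pics/g5.png

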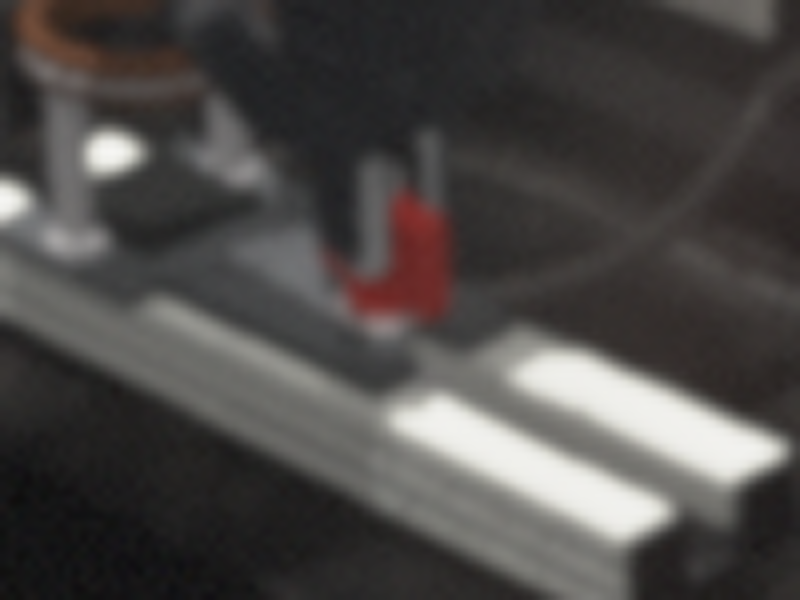

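The scene picture shows the bolt in the notch at (380,320), and the foot's front corners at (385,380) are where they were before. A reaction of 5.7 N means the shank is home. I'll ease the push and seat the flange.

```bash
(python3 -m handwheel '[[0,0,0,-0.0002,-0.0008,-0.001,-1],[0,0,0,-0.0002,-0.0008,-0.001,-1]]'; python3 -m handwheel '[[0,0,0,0,0,-0.001,-1],[0,0,0,0,0,-0.001,-1]]' ; python3 -m handwheel '[[0,0,0,0,0,-0.001,-1],[0,0,0,0,0,-0.001,-1]]' )| egrep 'ee_pos|force:';python3 -c "
from h import *
s=sensors.sense();print(s['joint_positions'],s['force'],s['wrist_torque'])"
```

```text
ee_pos: [436.1, -109.2, 66.8]
force: [-1.6, -4.1, 0.1]
grasp_force: 62.9
ee_pos: [436.2, -109.3, 66.3]
force: [-2.2, -4.7, 0.9]
grasp_force: 63.0
ee_pos: [436.3, -109.3, 65.9]
force: [-1.1, -5.6, 1.2]
grasp_force: 63.0
[-3.99859292e-01  2.54284896e-01  2.00845782e+00 -8.47139693e-04
  8.77941562e-01 -3.24017225e-02] [-1.1200106  -5.55691523  1.20583534] [-0.92887795  0.26904    -0.05791701]
```

```bash
(python3 -m handwheel '[[0,0,0,-0.0002,-0.0008,-0.001,-1],[0,0,0,-0.0002,-0.0008,-0.001,-1]]' ; python3 -m handwheel '[[0,0,-0.05,0,0,0,-1],[0,0,-0.1,0,0,0,-1],[0,0,-0.1,0,0,0,-1]]' )| egrep 'time|ee_pos|force:';python3 -c "
from h import *
s=sensors.sense();print(s['joint_positions'],s['force'],s['wrist_torque'])"
```

```text
time: 14.85
ee_pos: [436.3, -109.4, 65.7]
force: [-1.7, -3.5, 4.5]
grasp_force: 63.8
time: 15.15
ee_pos: [436.0, -109.3, 65.7]
force: [-2.8, -3.6, 5.1]
grasp_force: 63.7
[-4.00580213e-01  2.54307763e-01  2.00890028e+00 -2.37362894e-04
  8.78040036e-01  1.25042754e-01] [-2.76549651 -3.56743922  5.0837351 ] [-0.70472104  0.53856723 -0.05115448]
```

```bash
cat > w.py <<'E'
from h import *
s=sensors.sense();print('F',s['force'].round(1),'Tz',s['wrist_torque'].round(3),'q6',s['joint_positions'][5].round(2),'e',s['ee_pos'].round(1))
E
python3 -m handwheel '[[0,0,-0.07,0,0,0,-1],[0,0,-0.14,0,0,0,-1],[0,0,-0.21,0,0,0,-1],[0,0,-0.28,0,0,0,-1],[0,0,-0.28,0,0,0,-1]]' >/dev/null; python3 w.py;python3 -m handwheel '[[0,0,-0.07,0,0,0,-1],[0,0,-0.14,0,0,0,-1],[0,0,-0.21,0,0,0,-1],[0,0,-0.28,0,0,0,-1],[0,0,-0.28,0,0,0,-1]]' >/dev/null; python3 w.py
```

```text
F [-2.5 -4.7  5.9] Tz [-0.704  0.508  0.008] q6 0.57 e [ 436.  -109.4   65.7]
F [-2.3 -3.7  4.4] Tz [-0.731  0.421  0.003] q6 1.01 e [ 436.1 -109.4   65.7]
```

```bash
python3 -m handwheel '[[0,0,-0.07,0,0,0,-1],[0,0,-0.14,0,0,0,-1],[0,0,-0.21,0,0,0,-1],[0,0,-0.28,0,0,0,-1],[0,0,-0.28,0,0,0,-1]]' >/dev/null; python3 w.py;python3 -m handwheel '[[0,0,-0.05,0,0,0,-1],[0,0,-0.1,0,0,0,-1],[0,0,-0.15,0,0,0,-1],[0,0,-0.2,0,0,0,-1],[0,0,-0.2,0,0,0,-1]]' >/dev/null; python3 w.py
```

```text
F [-2.3 -4.2  5.2] Tz [-0.709  0.386 -0.012] q6 1.44 e [ 436.4 -109.4   65.7]
F [-0.7 -5.1  4.1] Tz [-0.759  0.033 -0.022] q6 1.76 e [ 437.2 -109.7   65.7]
```

```bash
python3 -m handwheel '[[0,0,-0.05,0,0,0,-1],[0,0,-0.1,0,0,0,-1],[0,0,-0.1,0,0,0,-1]]' >/dev/null; python3 w.py;python3 -m handwheel '[[0,0,-0.05,0,0,0,-1],[0,0,-0.1,0,0,0,-1],[0,0,-0.1,0,0,0,-1]]' >/dev/null; python3 w.py;python3 -m handwheel '[[0,0,-0.05,0,0,0,-1],[0,0,-0.1,0,0,0,-1],[0,0,-0.1,0,0,0,-1]]' >/dev/null; python3 w.py
```

```text
F [ 1.2 -3.5  5.7] Tz [-0.773 -0.004 -0.031] q6 1.91 e [ 437.3 -109.7   65.7]
F [-0.2 -4.2  5.7] Tz [-0.771  0.031  0.004] q6 2.07 e [ 437.2 -109.7   65.7]
F [ 0.  -3.5  5.8] Tz [-0.793 -0.055 -0.035] q6 2.23 e [ 437.2 -109.7   65.7]
```

```bash
python3 -m handwheel '[[0,0,-0.05,0,0,0,-1],[0,0,-0.1,0,0,0,-1],[0,0,-0.1,0,0,0,-1]]'; python3 w.py
python3 - <<'E'
from h import *
im=snap('scene')
x0,y0=265,205
cv2.imwrite('pics/g6.png',cv2.resize(im['color'][y0:y0+45,x0:x0+60,::-1],(800,600),interpolation=cv2.INTER_CUBIC))
E
```

```text
time: 18.35
ee_pos: [437.2, -109.7, 65.7]
orientation: [-2.581, 1.79, -0.004]
force: [0.2, -4.5, 4.9]
finger_gap: 0.124
grasp_force: 63.7
F [ 0.2 -4.5  4.9] Tz [-0.779  0.001  0.018] q6 2.38 e [ 437.2 -109.7   65.7]
```

View pics/g6.png

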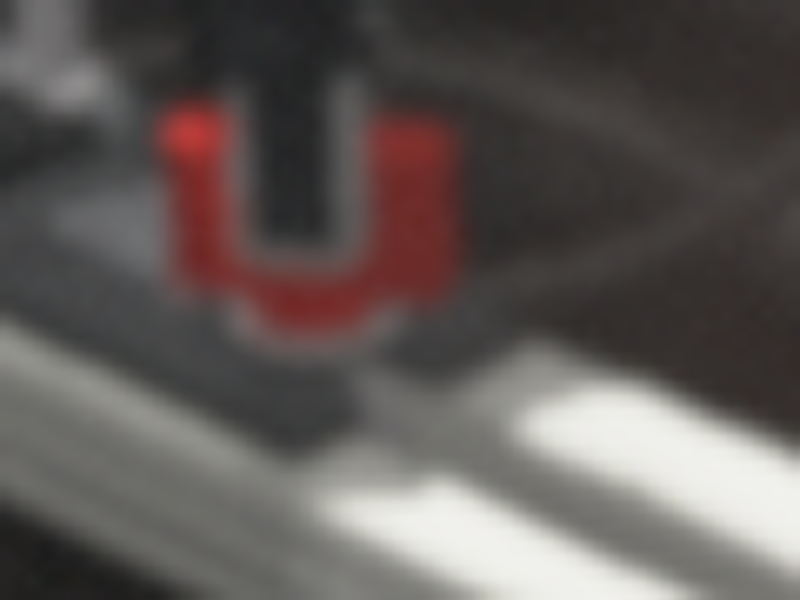

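The picture shows both wing ends, at (200,200) and (415,200), gripped squarely with the flange resting on the foot. Joint 6 is near its limit, so I'll release, raise the tool, turn it half a turn back and regrip.

```bash
(python3 -m handwheel '[[0,0,0,0,0,0,-0.4],[0,0,0,0,0,0,-0.2],[0,0,0,0,0,0,-0.2],[0,0,0,0,0,0.06,-0.2],[0,0,0,0,0,0.09,-0.2],[0,0,0,0,0,0.09,-0.2]]'; python3 w.py
python3 -m handwheel '[[0,0,1,0,0,0,-0.2],[0,0,1,0,0,0,-0.2],[0,0,1,0,0,0,-0.2],[0,0,1,0,0,0,-0.2],[0,0,1,0,0,0,-0.2],[0,0,1,0,0,0,-0.2],[0,0,1,0,0,0,-0.2],[0,0,1,0,0,0,-0.2],[0,0,1,0,0,0,-0.2],[0,0,1,0,0,0,-0.2],[0,0,1,0,0,0,-0.2]]'
python3 -m handwheel '[[0,0,1,0,0,0,-0.2],[0,0,1,0,0,0,-0.2],[0,0,1,0,0,0,-0.2],[0,0,1,0,0,0,-0.2],[0,0,1,0,0,0,-0.2],[0,0,1,0,0,0,-0.2],[0,0,1,0,0,0,-0.2],[0,0,1,0,0,0,-0.2],[0,0,1,0,0,0,-0.2],[0,0,1,0,0,0,-0.2],[0,0,1,0,0,0,-0.2]]')|egrep 'time|ee_pos|gap|F'
python3 w.py
python3 - <<'E'
from h import *
im=snap('scene')
x0,y0=265,205
h=cv2.cvtColor(im['color'],cv2.COLOR_RGB2HSV);rd=((h[...,0]<8)|(h[...,0]>172))&(h[...,1]>110)&(h[...,2]>60)
rd[:195]=0;rd[250:]=0;rd[:,:260]=0;rd[:,:260]=0;rd[:,330:]=0
P=cloud(im)[rd];P=P[(P[:,2]>52)&(P[:,2]<95)]
print(P.mean(0).round(1),P.max(0),P.min(0),cv2.fitLine(P[:,:2].astype(np.float32),cv2.DIST_L2,0,.01,.01).ravel())
E
```

```text
time: 19.0
ee_pos: [437.3, -109.4, 111.6]
finger_gap: 0.398
F [ 1.4  0.5 -0.7] Tz [ 0.017 -0.009  0.003] q6 2.39 e [ 437.3 -109.4  111.6]
time: 20.1
ee_pos: [435.0, -108.6, 108.8]
finger_gap: 0.4
time: 21.2
ee_pos: [435.0, -108.6, 108.8]
finger_gap: 0.402
F [ 0.4  0.2 -0.3] Tz [ 0.054  0.007 -0.035] q6 -0.76 e [ 435.  -108.6  108.8]
[ 431.8 -113.8   74. ] [450.64848277 -86.3527142   91.04746525] [ 421.14110107 -135.41449236   54.06084267] [ 3.6311245e-01 -9.3174535e-01  4.3182809e+02 -1.1383030e+02]
```

```bash
python3 -m handwheel '[[0,0,0,0.002,-0.001,-0.05,-0.2],[0,0,0,0.002,-0.001,-0.086,-0.2],[0,0,0,0.002,-0.001,-0.086,-0.2],[0,0,0,0.002,-0.001,-0.086,-0.5],[0,0,0,0.002,-0.001,-0.086,-0.7],[0,0,0,0.002,-0.001,-0.086,-1],[0,0,0,0.002,-0.001,-0.086,-1]]' 60; python3 w.py
python3 -m handwheel '[[0,0,-0.05,0,0,0,-1],[0,0,-0.1,0,0,0,-1],[0,0,-0.1,0,0,0,-1],[0,0,-0.1,0,0,0,-1]]' >/dev/null; python3 w.py;python3 -m handwheel '[[0,0,-0.05,0,0,0,-1],[0,0,-0.1,0,0,0,-1],[0,0,-0.1,0,0,0,-1],[0,0,-0.1,0,0,0,-1]]' >/dev/null; python3 w.py
```

```text
time: 21.95
ee_pos: [437.4, -110.0, 67.8]
orientation: [1.793, 2.578, 0.0]
force: [-0.4, -1.0, 1.8]
finger_gap: 0.123
grasp_force: 61.3
F [-0.4 -1.   1.8] Tz [-0.084  0.084  0.019] q6 -0.76 e [ 437.4 -110.    67.8]
F [-1.3 -0.2  5.3] Tz [-0.086  0.178 -0.029] q6 -0.6 e [ 437.5 -110.1   67.8]
F [-1.4 -1.4  5.6] Tz [-0.041  0.256 -0.069] q6 -0.44 e [ 437.4 -110.1   67.8]
```

```bash
for k in 1; do
python3 -m handwheel '[[0,0,-0.05,0,0,0,-1],[0,0,-0.1,0,0,0,-1],[0,0,-0.15,0,0,0,-1]]' >/dev/null; python3 w.py;python3 -m handwheel '[[0,0,-0.05,0,0,0,-1],[0,0,-0.1,0,0,0,-1],[0,0,-0.15,0,0,0,-1]]' >/dev/null; python3 w.py; python3 -m handwheel '[[0,0,-0.05,0,0,0,-1],[0,0,-0.1,0,0,0,-1],[0,0,-0.1,0,0,0,-1]]' >/dev/null; python3 w.py;  done
```

```text
F [-1.2 -0.7  5.8] Tz [-0.109  0.147  0.175] q6 -0.2 e [ 437.4 -110.1   67.8]
F [-0.8 -0.3  6.4] Tz [-0.057  0.23   0.249] q6 0.03 e [ 437.4 -110.1   67.8]
F [-1.6 -0.2  5.5] Tz [-0.09   0.241 -0.027] q6 0.19 e [ 437.4 -110.1   67.8]
```

```bash
python3 -m handwheel '[[0,0,-0.03,0,0,0,-1],[0,0,-0.06,0,0,0,-1],[0,0,-0.06,0,0,0,-1]]' >/dev/null; python3 w.py;python3 -m handwheel '[[0,0,-0.03,0,0,0,-1],[0,0,-0.06,0,0,0,-1],[0,0,-0.06,0,0,0,-1]]' >/dev/null; python3 w.py; python3 -m handwheel '[[0,0,-0.03,0,0,0,-1],[0,0,-0.06,0,0,0,-1],[0,0,-0.06,0,0,0,-1]]' >/dev/null; python3 w.py
```

```text
F [-2.2 -0.5  5.7] Tz [-0.049  0.217  0.02 ] q6 0.28 e [ 437.4 -110.1   67.8]
F [-1.3 -0.6  5.9] Tz [-0.083  0.205  0.126] q6 0.37 e [ 437.4 -110.1   67.8]
F [-2.4 -0.6  6.2] Tz [-0.047  0.307  0.086] q6 0.47 e [ 437.3 -110.1   67.8]
```

```bash
python3 -m handwheel '[[0,0,-0.03,0,0,0,-1],[0,0,-0.06,0,0,0,-1],[0,0,-0.06,0,0,0,-1]]' >/dev/null; python3 w.py;python3 -m handwheel '[[0,0,0,0,0,0,-1]]' >/dev/null; python3 w.py; python3 -m handwheel '[[0,0,-0.03,0,0,0,-1],[0,0,-0.06,0,0,0,-1],[0,0,-0.06,0,0,0,-1]]' >/dev/null; python3 w.py; python3 -m handwheel '[[0,0,0,0,0,0,-1]]' >/dev/null; python3 w.py
```

```text
F [-2.1 -0.5  5.9] Tz [-0.132  0.206  0.098] q6 0.56 e [ 437.3 -110.1   67.8]
F [-0.7 -1.   5.5] Tz [-0.083  0.208  0.066] q6 0.56 e [ 437.3 -110.1   67.8]
F [-1.4 -1.1  6.8] Tz [-0.043  0.19   0.139] q6 0.66 e [ 437.3 -110.1   67.8]
F [-0.8 -0.9  6.2] Tz [-0.062  0.241  0.103] q6 0.66 e [ 437.3 -110.1   67.8]
```

```bash
python3 -m handwheel '[[0,0,-0.03,0,0,0,-1],[0,0,-0.06,0,0,0,-1],[0,0,-0.06,0,0,0,-1]]' >/dev/null; python3 w.py;python3 -m handwheel '[[0,0,0,0,0,0,-1]]' >/dev/null; python3 w.py; python3 -m handwheel '[[0,0,-0.03,0,0,0,-1],[0,0,-0.06,0,0,0,-1],[0,0,-0.06,0,0,0,-1]]' >/dev/null; python3 w.py; python3 -m handwheel '[[0,0,0,0,0,0,-1]]' >/dev/null; python3 w.py
```

```text
F [-1.6 -0.7  5.5] Tz [-0.074  0.278  0.224] q6 0.75 e [ 437.3 -110.1   67.8]
F [-1.1 -0.5  6.1] Tz [-0.067  0.29   0.215] q6 0.75 e [ 437.3 -110.1   67.8]
F [-0.9 -0.6  5.8] Tz [-0.066  0.261  0.305] q6 0.84 e [ 437.3 -110.1   67.8]
F [-1.8 -1.   5.6] Tz [-0.053  0.223  0.283] q6 0.84 e [ 437.3 -110.1   67.7]
```

```bash
python3 -m handwheel '[[0,0,0,0,0,0,-1],[0,0,0,0,0,0,-1]]' >/dev/null; python3 w.py;python3 -m handwheel '[[0,0,0.02,0,0,0,-1],[0,0,0.02,0,0,0,-1],[0,0,0.02,0,0,0,-1]]' >/dev/null; python3 w.py; python3 -m handwheel '[[0,0,0,0,0,0,-1]]' >/dev/null; python3 w.py
python3 - <<'E'
from h import *
im=snap('scene')
h=cv2.cvtColor(im['color'],cv2.COLOR_RGB2HSV);rd=((h[...,0]<8)|(h[...,0]>172))&(h[...,1]>110)&(h[...,2]>60)
rd[:195]=0;rd[250:]=0;rd[:,:260]=0;rd[:,330:]=0
P=cloud(im)[rd];P=P[(P[:,2]>50)&(P[:,2]<95)]
l=cv2.fitLine(P[:,:2].astype(np.float32),cv2.DIST_L2,0,.01,.01).ravel();print(len(P),P.mean(0).round(1),np.degrees(np.arctan2(l[1],l[0])),sensors.sense()['orientation'])
E
```

```text
F [-1.6 -0.9  5.7] Tz [-0.081  0.227  0.229] q6 0.84 e [ 437.3 -110.1   67.8]
F [-1.  -1.   5.3] Tz [-0.153  0.236 -0.199] q6 0.81 e [ 437.3 -110.1   67.8]
F [-1.6 -1.1  6.7] Tz [-0.139  0.222 -0.229] q6 0.81 e [ 437.3 -110.1   67.8]
95 [ 421.1 -118.7   73.8] 4.7715774 [3.09114216e+00 5.56263788e-01 1.33323261e-03]
```

```bash
python3 -m handwheel '[[0,0,-0.004,0,0,0,-1],[0,0,-0.008,0,0,0,-1],[0,0,-0.01,0,0,0,-1],[0,0,-0.01,0,0,0,-1]]' >/dev/null; python3 w.py;python3 -m handwheel '[[0,0,0,0,0,0,-1]]' >/dev/null; python3 w.py; python3 -m handwheel '[[0,0,-0.004,0,0,0,-1],[0,0,-0.008,0,0,0,-1],[0,0,-0.01,0,0,0,-1],[0,0,-0.01,0,0,0,-1]]' >/dev/null; python3 w.py;python3 -m handwheel '[[0,0,0,0,0,0,-1]]' >/dev/null; python3 w.py
```

```text
F [-0.3 -0.1  5.9] Tz [-0.064  0.248  0.224] q6 0.83 e [ 437.3 -110.1   67.8]
F [-1.4 -1.4  5.4] Tz [-0.014  0.208  0.23 ] q6 0.83 e [ 437.3 -110.1   67.8]
F [-1.1 -0.1  6. ] Tz [-0.034  0.194  0.398] q6 0.84 e [ 437.3 -110.1   67.8]
F [-0.6 -1.1  6.1] Tz [-0.022  0.225  0.464] q6 0.84 e [ 437.3 -110.1   67.8]
```

```bash
python3 -m handwheel '[[0,0,0.01,0,0,0,-0.4],[0,0,0.01,0,0,0,-0.2],[0,0,0.01,0,0,0,-0.2],[0,0,0.01,0,0,0.06,-0.2],[0,0,0.01,0,0,0.12,-0.2],[0,0,0.01,0,0,0.12,-0.2]]'|egrep 'time|ee_pos|gap'
python3 -m handwheel '[[0,0,0,0,-0.1,0.04,-0.2],[0,0,0,0,-0.2,0.04,-0.2],[0,0,0,0,-0.3,0.04,-0.2],[0,0,0,0,-0.4,0.04,-0.2],[0,0,0,0,-0.5,0.04,-0.2],[0,0,0,0,-0.5,0.04,-0.2]]'|egrep 'time|ee_pos|gap'
python3 - <<'E'
from h import *
im=snap('top');sc=snap('scene')
a=cv2.resize(im['color'][235:275,260:320,::-1],(600,400),interpolation=cv2.INTER_CUBIC)
b=cv2.resize(sc['color'][205:245,270:290+0,::-1],(200,400),interpolation=cv2.INTER_CUBIC)
b=cv2.resize(sc['color'][200:250,265:315,::-1],(600,600),interpolation=cv2.INTER_CUBIC)
cv2.imwrite('pics/g7.png',cv2.resize(np.hstack([cv2.copyMakeBorder(a,0,200,0,0,cv2.BORDER_CONSTANT),b]),(800,400)))
cv2.imwrite('pics/top7.png',im['color'][:,:,::-1])
for n,I,z,bx in(('top',im,87,(265,235,310,275)),('scene',sc,75,(260,195,330,250))):
    h=cv2.cvtColor(I['color'],cv2.COLOR_RGB2HSV)
    rd=((h[...,0]<8)|(h[...,0]>172))&(h[...,1]>120)&(h[...,2]>70)
    M=np.zeros(rd.shape,bool);M[bx[1]:bx[3],bx[0]:bx[2]]=1;rd&=M
    v,u=np.nonzero(rd);Q=cloud(I)[rd]
    w=np.array([ray(I,p,q,z)[:2] for p,q in zip(u,v)]).astype(np.float32)
    l=cv2.fitLine(w,cv2.DIST_L2,0,.01,.01).ravel()
    print(n,len(w),w.mean(0),np.degrees(np.arctan2(l[1],l[0])),np.percentile(Q[:,2],[50,90,97]))
P=cloud(im)[235:275,265:310].reshape(-1,3);q=P[(np.hypot(P[:,0]-436,P[:,1]+110)<5)];print('shank top z',np.sort(q[:,2]).round(1)[-8:])
P=cloud(sc).reshape(-1,3);q=P[(np.hypot(P[:,0]-436,P[:,1]+110)<9)];print('scene top z',np.sort(q[:,2]).round(1)[-12:])
E
```

```text
time: 28.4
ee_pos: [439.8, -110.8, 130.3]
finger_gap: 0.405
time: 29.0
ee_pos: [437.1, -366.2, 146.0]
finger_gap: 0.403
top 134 [ 436.7076  -113.29702] 18.473616 [84.75003458 88.87773328 90.05942909]
scene 144 [ 431.92688 -114.88417] 29.363047 [75.61283912 86.84164079 87.98467097]
shank top z [96.6 96.7 96.7 96.8 96.9 98.1 98.3 99.3]
scene top z [94.7 94.8 94.9 95.7 96.1 96.1 96.2 96.3 96.4 96.8 97.  97.9]
```

View pics/g7.png

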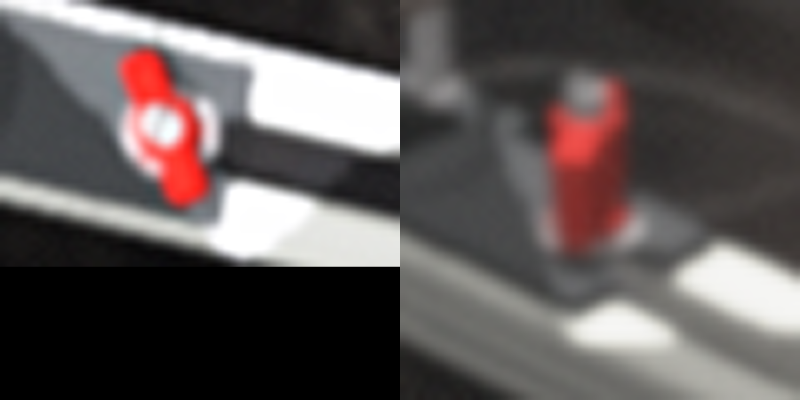

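The top crop shows the wing at yaw 18° across the slot and the shank still at the notch's end. The scene side puts the shank top near z 96, meaning the head is up at the lips. I'll read the black mark's angle numerically to get the nut's turn relative to the bolt.

Run:
```python
from h import *
im=snap('top');C=cv2.imread('pics/top7.png');g=C.astype(int)
hsv=cv2.cvtColor(C,cv2.COLOR_BGR2HSV)
c=proj(im,[436.2,-109.5,96]);print(c)
u0,v0=c.round().astype(int)
print('V');print(hsv[v0-6:v0+7,u0-7:u0+8,2]);print('S');print(hsv[v0-6:v0+7,u0-7:u0+8,1])
# foot front edge / notch shift check
R=cv2.imread('pics/top0.png')
m=lambda A:A[222:290,262:330].astype(np.float32).mean(2)
print('phase shift (stand foot edge)',cv2.phaseCorrelate(m(R),m(C)))
a=R[225:262,215:262].astype(np.float32).mean(2);b=C[225:262,215:262].astype(np.float32).mean(2);print('ring shift',cv2.phaseCorrelate(a,b))
```

```text
[282.52658619 253.8426861 ]
V
[[140 136 161 234 254 255 255 255 251 203 143 124 120 126 134]
 [141 140 141 206 249 254 253 253 250 230 197 173 152 152 168]
 [140 142 149 200 246 251 248 243 234 229 235 225 188 189 216]
 [137 144 167 224 249 250 246 234 214 221 240 243 215 199 232]
 [131 149 185 240 253 251 246 236 215 228 240 245 228 193 220]
 [119 151 201 247 254 253 247 232 234 249 242 244 232 193 212]
 [103 148 209 250 255 253 245 229 245 255 244 245 234 196 212]
 [ 86 135 209 252 255 253 244 232 247 254 245 248 230 183 207]
 [ 76 110 190 248 254 252 249 244 246 247 249 250 227 170 191]
 [ 71  87 148 224 248 252 252 251 252 252 253 253 236 175 172]
 [ 74  74 108 169 224 247 253 253 253 254 254 255 247 191 149]
 [ 75  74  84 115 166 225 249 252 254 254 255 255 253 216 139]
 [ 76  73  74  84 110 167 216 241 252 255 255 255 255 241 159]]
S
[[ 26  23  73 168 207 218 211 215 219 186  93  23   6  16  17]
 [ 24  29  27 129 192 216 206 202 208 200 150  99  47   7  11]
 [ 24  27  12  79 152 172 131 119 144 170 180 170 110  24   6]
 [ 19  27  11  56 109 101  43  28  51  84 132 183 165  50   7]
 [ 19  19  12  53  83  49   6   5   5  15  58 141 193 104  28]
 [ 21  15  18  51  72  32   5   4   7   8  16 105 193 166  58]
 [ 25  14  16  43  75  47  14   4   6   8  10 105 197 193  76]
 [ 24  19  11  26  71  89  56  24   6   7  42 134 211 187  67]
 [ 27  19   8  20  55 115 124  87  47  51 109 181 222 165  48]
 [ 18  21   5  17  40 100 157 159 140 145 179 213 223 154  31]
 [ 24  21  12   9  40  81 116 149 181 200 208 217 222 168  43]
 [ 20  24  21   9  31  57  56  84 149 198 208 211 223 195 108]
 [ 17  17  21  15   9  24  34  66 136 192 205 208 217 218 184]]
phase shift (stand foot edge) ((-0.006870945713650656, -0.08093743170898193), 0.730435899378341)
ring shift ((-0.11135002460579813, 0.07602571741633568), 0.9205189367756248)
```

The mark reads a yaw of about -17°, so the head is square across the slot. The nut is about 2.5 rad down relative to the bolt, and the stand has not moved (under 0.15 px). The estimated load is about 40–60 N. I'll regrip without pushing down, ease it slightly and check the held torque.

```bash
python3 -m handwheel '[[0,0,-0.01,0,0.1,0,-0.2],[0,0,-0.01,0,0.2,0,-0.2],[0,0,-0.01,0,0.3,0,-0.2],[0,0,-0.01,0,0.4,0,-0.2],[0,0,-0.01,0,0.5,0,-0.2],[0,0,-0.01,0,0.5,0,-0.2],[0,0,-0.01,0,0.5,0,-0.2]]'|egrep 'time|ee_pos|gap'
python3 -m handwheel '[[0,0,0,0,0,-0.08,-0.2],[0,0,0,0,0,-0.13,-0.2],[0,0,0,0,0,-0.156,-0.2],[0,0,0,0,0,-0.156,-0.2],[0,0,0,0,0,-0.156,-0.5],[0,0,0,0,0,-0.156,-0.7],[0,0,0,0,0,-0.156,-1],[0,0,0,0,0,-0.156,-1],[0,0,0,0,0,-0.156,-1]]' 60; python3 w.py; python3 -m handwheel '[[0,0,0,0,0,0,-1]]' >/dev/null; python3 w.py
```

```text
time: 29.85
ee_pos: [436.2, -107.3, 147.2]
finger_gap: 0.4
time: 30.75
ee_pos: [437.5, -110.1, 70.1]
orientation: [3.099, 0.507, 0.002]
force: [-1.4, 1.0, 7.2]
finger_gap: 0.122
grasp_force: 61.4
F [-1.4  1.   7.2] Tz [0.123 0.284 0.285] q6 0.85 e [ 437.5 -110.1   70.1]
F [-0.7  0.4  6.2] Tz [0.152 0.277 0.205] q6 0.85 e [ 437.5 -110.1   70.1]
```

```bash
python3 -m handwheel '[[0,0,0,0,0,0.0027,-1],[0,0,0,0,0,0.0027,-1]]' >/dev/null; python3 w.py
python3 -m handwheel '[[0,0,0.01,0,0,0,-1],[0,0,0.02,0,0,0,-1],[0,0,0.03,0,0,0,-1]]' >/dev/null; python3 w.py
python3 -m handwheel '[[0,0,0.01,0,0,0,-1],[0,0,0.02,0,0,0,-1],[0,0,0.03,0,0,0,-1]]' >/dev/null; python3 w.py
python3 -m handwheel '[[0,0,0.01,0,0,0,-1],[0,0,0.02,0,0,0,-1],[0,0,0.03,0,0,0,-1],[0,0,0.03,0,0,0,-1]]' >/dev/null; python3 w.py
```

```text
F [ 1.5 -0.2 -6.2] Tz [-0.148 -0.387  0.234] q6 0.85 e [ 437.5 -110.    70.1]
F [  3.8  -1.6 -10.9] Tz [-0.404 -0.62  -0.186] q6 0.8 e [ 437.4 -110.    70.2]
F [  4.6  -3.3 -14.3] Tz [-0.452 -0.841 -0.102] q6 0.75 e [ 437.3 -110.    70.2]
F [  4.2  -1.7 -14. ] Tz [-0.409 -0.792 -0.033] q6 0.7 e [ 437.3 -109.9   70.2]
```

```bash
python3 -m handwheel '[[0,0,0,0,0,-0.0028,-1],[0,0,0,0,0,-0.0028,-1]]' >/dev/null; python3 w.py
python3 -m handwheel '[[0,0,-0.005,0,0,0,-1],[0,0,-0.01,0,0,0,-1]]' >/dev/null; python3 w.py
python3 -m handwheel '[[0,0,-0.005,0,0,0,-1],[0,0,-0.01,0,0,0,-1]]' >/dev/null; python3 w.py
python3 -m handwheel '[[0,0,-0.005,0,0,0,-1],[0,0,-0.01,0,0,0,-1]]' >/dev/null; python3 w.py
python3 -m handwheel '[[0,0,0,0,0,0,-1],[0,0,0,0,0,0,-1]]' >/dev/null; python3 w.py
```

```text
F [0.8 0.2 0.7] Tz [-0.222 -0.161 -0.083] q6 0.7 e [ 437.3 -110.    70.1]
F [ 0.4 -0.2  6.7] Tz [-0.122 -0.126  0.318] q6 0.72 e [ 437.4 -110.    70.1]
F [ 0.8 -0.8  6.6] Tz [-0.142 -0.118  0.348] q6 0.74 e [ 437.4 -110.    70.1]
F [ 0.6 -0.6  6.3] Tz [-0.108 -0.127  0.349] q6 0.75 e [ 437.4 -110.    70.1]
F [ 0.5 -1.1  7. ] Tz [-0.184 -0.033  0.3  ] q6 0.75 e [ 437.4 -110.1   70.1]
```

```bash
python3 -m handwheel '[[0,0,0.04,0,0,0,-1],[0,0,0.08,0,0,0,-1],[0,0,0.12,0,0,0,-1],[0,0,0.16,0,0,0,-1],[0,0,0.2,0,0,0,-1],[0,0,0.22,0,0,0,-1],[0,0,0.22,0,0,0,-1]]' >/dev/null; python3 w.py
python3 -m handwheel '[[0,0,-0.005,0,0,0,-1],[0,0,-0.01,0,0,0,-1],[0,0,-0.015,0,0,0,-1],[0,0,-0.02,0,0,0,-1]]' >/dev/null; python3 w.py
python3 -m handwheel '[[0,0,-0.005,0,0,0,-1],[0,0,-0.01,0,0,0,-1]]' >/dev/null; python3 w.py
python3 -m handwheel '[[0,0,0,0,0,0,-1],[0,0,0,0,0,0,-1]]' >/dev/null; python3 w.py
```

```text
F [ 0.6 -0.4  6.7] Tz [-0.128 -0.052 -0.073] q6 0.41 e [ 437.4 -109.9   70.1]
F [ 0.1 -0.2  6.5] Tz [-0.155 -0.066  0.215] q6 0.44 e [ 437.4 -110.    70.1]
F [ 1.2 -0.7  5.7] Tz [-0.17  -0.074  0.198] q6 0.45 e [ 437.4 -110.    70.1]
F [-0.4 -1.   6.9] Tz [-0.152 -0.02   0.159] q6 0.45 e [ 437.4 -110.    70.1]
```

```bash
python3 -m handwheel '[[0,0,0.04,0,0,0,-1],[0,0,0.08,0,0,0,-1],[0,0,0.12,0,0,0,-1],[0,0,0.16,0,0,0,-1],[0,0,0.2,0,0,0,-1],[0,0,0.24,0,0,0,-1],[0,0,0.24,0,0,0,-1]]' >/dev/null; python3 w.py
python3 -m handwheel '[[0,0,-0.005,0,0,0,-1],[0,0,-0.01,0,0,0,-1],[0,0,-0.015,0,0,0,-1],[0,0,-0.02,0,0,0,-1]]' >/dev/null; python3 w.py
python3 -m handwheel '[[0,0,-0.005,0,0,0,-1],[0,0,-0.01,0,0,0,-1]]' >/dev/null; python3 w.py
python3 -m handwheel '[[0,0,-0.005,0,0,0,-1],[0,0,-0.01,0,0,0,-1]]' >/dev/null; python3 w.py
python3 -m handwheel '[[0,0,0,0,0,0,-1],[0,0,0,0,0,0,-1]]' >/dev/null; python3 w.py
```

```text
F [ 0.  -0.1  6.2] Tz [-0.153 -0.183  0.025] q6 0.08 e [ 437.5 -110.    70.1]
F [ 1.2 -0.6  7.1] Tz [-0.136 -0.118  0.119] q6 0.11 e [ 437.5 -109.9   70.1]
F [ 0.6 -0.3  6.6] Tz [-0.123 -0.111  0.168] q6 0.12 e [ 437.5 -109.9   70.1]
F [ 0.7 -0.5  6.7] Tz [-0.062 -0.048  0.163] q6 0.14 e [ 437.4 -109.9   70.1]
F [ 0.  -0.7  7.1] Tz [-0.152 -0.049  0.128] q6 0.14 e [ 437.4 -109.9   70.1]
```

```bash
python3 -m handwheel '[[0,0,-0.03,0,0,0,-1],[0,0,-0.06,0,0,0,-1],[0,0,-0.09,0,0,0,-1],[0,0,-0.12,0,0,0,-1],[0,0,-0.15,0,0,0,-1],[0,0,-0.18,0,0,0,-1],[0,0,-0.2,0,0,0,-1],[0,0,-0.21,0,0,0,-1],[0,0,-0.22,0,0,0,-1]]' >/dev/null; python3 w.py
python3 -m handwheel '[[0,0,-0.008,0,0,0,-1],[0,0,-0.016,0,0,0,-1],[0,0,-0.024,0,0,0,-1],[0,0,-0.032,0,0,0,-1],[0,0,-0.04,0,0,0,-1]]' >/dev/null; python3 w.py
python3 -m handwheel '[[0,0,-0.008,0,0,0,-1],[0,0,-0.016,0,0,0,-1],[0,0,-0.024,0,0,0,-1],[0,0,-0.032,0,0,0,-1],[0,0,-0.04,0,0,0,-1]]' >/dev/null; python3 w.py
python3 -m handwheel '[[0,0,0,0,0,0,-1],[0,0,0,0,0,0,-1]]' >/dev/null; python3 w.py
```

```text
F [ 0.1 -0.9  6. ] Tz [-0.155  0.006  0.269] q6 0.49 e [ 437.2 -110.    70.1]
F [-0.2 -0.8  6.4] Tz [-0.155 -0.005  0.26 ] q6 0.55 e [ 437.2 -110.    70.1]
F [-0.8 -1.2  6.2] Tz [-0.19   0.014  0.237] q6 0.61 e [ 437.1 -110.    70.1]
F [-0.6 -2.1  5.9] Tz [-0.19  -0.032  0.247] q6 0.61 e [ 437.2 -110.    70.1]
```

The slow-turn torque is about 0.24 Nm, including drag from the grip's downward push, and the angle puts the load at about 35 N. I'll release, retreat and check.

```bash
python3 -m handwheel '[[0,0,0.004,0,0,0,-0.5],[0,0,0.004,0,0,0,-0.3],[0,0,0.004,0,0,0,-0.2],[0,0,0.004,0,0,0,-0.2],[0,0,0.004,0,0,0.06,-0.2],[0,0,0.004,0,0,0.14,-0.2],[0,0,0.004,0,0,0.14,-0.2]]'|egrep 'time|ee_pos|gap'
python3 -m handwheel '[[0,0,0,0,-0.1,0.06,-0.2],[0,0,0,0,-0.2,0.06,-0.2],[0,0,0,0,-0.3,0.06,-0.2],[0,0,0,0,-0.4,0.06,-0.2],[0,0,0,0,-0.5,0.06,-0.2],[0,0,0,0,-0.5,0.06,-0.2]]'|egrep 'time|ee_pos|gap'
python3 - <<'E'
from h import *
im=snap('top');C=im['color'][:,:,::-1];R=cv2.imread('pics/top0.png')
h=cv2.cvtColor(im['color'],cv2.COLOR_RGB2HSV)
rd=((h[...,0]<8)|(h[...,0]>172))&(h[...,1]>120)&(h[...,2]>70);M=np.zeros(rd.shape,bool);M[235:275,265:310]=1;rd&=M
v,u=np.nonzero(rd);w=np.array([ray(im,p,q,87)[:2] for p,q in zip(u,v)]).astype(np.float32)
l=cv2.fitLine(w,cv2.DIST_L2,0,.01,.01).ravel();print('wing',w.mean(0),np.degrees(np.arctan2(l[1],l[0])))
for n,(a,b,c,d) in dict(foot=(222,290,262,330),ring=(225,262,215,262),glass=(195,225,332,362),tamper=(160,196,392,430),cup=(155,200,455,495)).items():
    f=lambda A:A[a:b,c:d].astype(np.float32).mean(2)
    print(n,cv2.phaseCorrelate(f(R),f(C)))
P=cloud(im)[235:275,265:310].reshape(-1,3);q=P[(np.hypot(P[:,0]-436,P[:,1]+110)<5)];print('shank top z',np.sort(q[:,2]).round(1)[-8:])
E
```

```text
time: 39.05
ee_pos: [440.3, -111.1, 143.3]
finger_gap: 0.4
time: 39.65
ee_pos: [436.9, -365.6, 168.0]
finger_gap: 0.4
wing [ 437.03998 -113.23245] 33.62028
foot ((0.05948013248644912, -0.0006458151503565546), 0.7553563918228503)
ring ((-0.06774526174385542, 0.05663357552851167), 0.9302589145799478)
glass ((0.12547678232771808, 0.05053068553893425), 0.987873940732744)
tamper ((0.13823790670069158, -0.14841573402864583), 0.9417529020044538)
cup ((-0.1455192346697558, 0.5658287659713075), 0.8586264411608379)
shank top z [ 96.5  96.5  97.7  98.   98.3  98.9  99.1 101.7]
```

```bash
python3 -c "
from bench import job
print(job.sign_off())"
```

```text
the job is handed in; nothing more can be done
None
```

Handed in at about 40 s: the bolt is home in the notch with its head square under the lips and the nut at roughly 35 N, estimated from the turn angle. I measured no shift of the stand or the bystanders. The slow-turn torque read about 0.24 Nm, above your 0.12–0.2 range, so the load could be higher than that, and an earlier overshoot that I backed off may have peaked at 40–60 N.

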